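Set up the glove-shaping station

TASK

Set up the glove-shaping station for the next repair: turn the stand's lock knob back counter-clockwise until it is released, then spin the knurled stop collar until its top is level with the upper face of the brass gauge plate, and then turn the knob clockwise until it clicks past its detent again. Hang every tool holder standing on the bench on its own pair of rail pins, both slots on both pins, pushed back flat against the board (before, between or after the rest). Leave the tin, jar, mallet and mug where they are.

Things in the scene. Friction and masses are not known exactly. Their poses are not given: they have to be found in the camera images.
- h1_mid (a point): Holder with two spools in its bin: middle of the back plate (66 above its foot, 66 below its top edge). z up, y along the width, x out of the plate's BACK (bin at -x). Two slots through the plate at y = +28 and -28, 13 wide, 24 high, centred 6 above this point. The bare top 48 of the plate can be pinched from above, midway between the slots. None if absent. (Sizes in mm.)
- h2_mid (a point): Holder with awl handles in its bin: middle of the back plate (66 above its foot, 66 below its top edge). z up, y along the width, x out of the plate's BACK (bin at -x). Two slots through the plate at y = +28 and -28, 13 wide, 24 high, centred 6 above this point. The bare top 48 of the plate can be pinched from above, midway between the slots. None if absent. (Sizes in mm.)
- h3_mid (a point): Holder with a small carton in its bin: middle of the back plate (66 above its foot, 66 below its top edge). z up, y along the width, x out of the plate's BACK (bin at -x). Two slots through the plate at y = +28 and -28, 13 wide, 24 high, centred 6 above this point. The bare top 48 of the plate can be pinched from above, midway between the slots. None if absent. (Sizes in mm.)
- h1: The same aluminium tool holder at its foot (middle of the plate's lower edge; axes as h1_mid): upright plate 84 wide, 132 high, 6 thick; on its front an open bin 84 wide, 45 high, reaching 53 forward of the plate's mid-plane; behind it a foot tongue 60 wide, 5 thick, reaching 32 back. About 300 g. Bin roughly towards the robot. None if absent. (Sizes in mm.)
- h2: The same aluminium tool holder at its foot (middle of the plate's lower edge; axes as h2_mid): upright plate 84 wide, 132 high, 6 thick; on its front an open bin 84 wide, 45 high, reaching 53 forward of the plate's mid-plane; behind it a foot tongue 60 wide, 5 thick, reaching 32 back. About 300 g. Bin roughly towards the robot. None if absent. (Sizes in mm.)
- h3: The same aluminium tool holder at its foot (middle of the plate's lower edge; axes as h3_mid): upright plate 84 wide, 132 high, 6 thick; on its front an open bin 84 wide, 45 high, reaching 53 forward of the plate's mid-plane; behind it a foot tongue 60 wide, 5 thick, reaching 32 back. About 300 g. Bin roughly towards the robot. None if absent. (Sizes in mm.)
- pair1 (a point): the rightmost pin pair (seen from the robot): middle between the two pin roots, on the board's front face, 102 above the bench. x into the board (away from the robot), y along it, z up. Pins: steel, diameter 8, at y = +28 and -28, reaching 26 out of the board to -x, rising 25 degrees (tip centre 10 above this point). Board: from 44 below to 10 above. (Sizes in mm.)
- pair2 (a point): the middle pair, like pair1; pairs are 105 apart and any holder fits any pair. A holder hung home has its plate's back flat on the board, its plate middle 3 in front of the face and about 11 below this point, its foot about 25 above the bench and the foot tongue under the board (open below; 12 wide ribs stand only between the pairs and at the ends). (Sizes in mm.)
- pair3 (a point): the leftmost pair, like pair1 (Sizes in mm.)
- collar_top (a point): centre of the top face of the knurled steel stop collar (diameter 50, 22 high) on the stand's threaded rod. Counter-clockwise from above it climbs, clockwise it sinks: 22 per turn, 24 travel; stays where left; takes 0.15 N m; cannot be pushed up or down. The rod ends 27 above the top's lowest position. Turns with the collar, z up. (Sizes in mm.)
- gauge_top (a point): on the upper face of the brass gauge plate (35 long, 22 wide, 4 thick) on a slim post beyond the collar; the plate's free end is 65 from the rod's axis. The collar's top face must come level with this face. z up. Clamped at a height that differs from start to start, above the collar's; leave it as it is. (Sizes in mm.)
- knob (a joint): angle (rad) of the black lock knob on the stand, growing clockwise from above; 0 to 1.5 (end stop). It starts clicked in, at the stop. Friction 0.1 N m; a detent resists with up to 0.2 N m more either way and gives way at about 1.05; past it the knob is driven on: to the stop (beyond 1.35: clicked in), or back to about 0.4 (below 0.7: released). (Sizes in mm.)
- knob_grip (a point): on the knob's vertical axis, at the height to pinch its bar: bar 57 long, 14 wide, its top 7 above this point; a disc of diameter 60 lies under it, its upper face 23 below this point. The point turns with the knob; the bar lies along its x, z up. (Sizes in mm.)
- tin: bystander: closed round tin, diameter 84, 120 high, standing; origin at the centre of its foot (Sizes in mm.)
- jar: bystander: low jar, diameter 72, 60 high; origin at the centre of its foot (Sizes in mm.)
- mallet: bystander: mallet 260 long lying on the bench; origin under its middle, x along the handle (Sizes in mm.)
- mug: bystander: white mug, diameter 80, 90 high; origin at the centre of its foot (Sizes in mm.)
There are look-alikes about, which are no part of the job. Leave any blue or red look-alike of the h3 alone. What is shaped like the h1 but green is not meant.

How it is judged:
By the outcome, as a careful person would: the job done as asked, in the order asked, and still so for the second after the job is handed in, with the robot touching nothing.
Of h1, h2, h3 only 2 to 3 are there at a start; the rules pass over those that are not, and their reading is None.
At some moment in a run one of h1, h2, h3 may be knocked a few centimetres aside while the robot is not near it.
It also fails if it takes over 210 s, if anything falls off the work surface, if the arm or the gripper's body presses on something with over 40 N, if the wrist force passes 120 N, or if a joint passes its speed limit or range.

ROBOT

A 6-joint arm with a two-finger parallel gripper is mounted at the origin on the work surface. World frame = base frame: x ahead of the robot, y to its left, z up, the work surface at z = 0. Lengths are in mm, angles in rad, forces in N, time in s.
With the tool pointing down it reaches from about 300 to 775 mm from the base axis. Payload 14.6 kg.
Tool frame: the origin (TCP) lies between the finger pads; the fingertips stand 19 mm ahead of it and the grasp point (between the pads) is the TCP; z points along the fingers, y is the line along which they close (so a half turn about z gives the same grasp; the last joint's range is limited). The gripper opens to 94 mm and grips with 3 to 60 N. Pads are 16 mm wide; open, the fingers measure 119 mm over their backs; the gripper's body (75 mm by 177 mm) begins 78 mm behind the grasp point.
Start: joints at [-1.228, 0.3, 1.521, -0, 1.321, -0.067], TCP at [219.126, -504.453, 224.446] pointing down, gripper open.
Joint ranges: [-3.03, 3.03], [-0.79, 2.21], [0.23, 2.52], [-1.04, 4.18], [0, 3.07], [-2.55, 2.55]. Speed limits (rad/s): [2.22, 2.22, 2.57, 3.14, 3.14, 3.14].

INTERFACE

Orientations are given as [roll, pitch, yaw] about the fixed x, y, z axes, in that order (R = Rz(yaw) Ry(pitch) Rx(roll)).
In Python, from cell import monitor, imaging, job, find_in, trace gives the robot as it stands. The module is installed in compiled form; this text tells all that it offers.
- The arm moves only by the tool arm_command, never from a script. Its argument "steps" is a list of rows, each a list of 5 numbers: the opening, from 0 (shut) to 1 (fully open), then the shift along the tool's x, y, z in mm, then the turn about the tool's z in degrees. In form: [[gripper, dx, dy, dz, turn], ...]. A call has 1 to 20 rows; each row is the pose to reach, as a shift and turn from the pose commanded when the call began, along the tool's axes at that moment; what a row does not reach only later rows make up. A row lasts 1/8 s, in which the tool goes at most 62.5 mm and 10.7 degrees, less where a joint would pass 70% of its speed; a pose out of reach is approached as far as the arm can. A call with a gripper value outside its range is refused whole. The fingers move at their own pace and stop on an object; "force" is the grip in N (left out, the last holds). Time passes only in rows, so rows that repeat a pose let the fingers close. It gives the time, the measured TCP pose, the force, the opening and the grip force at its end, in the units of the state.
- monitor.read_state(): the state, without advancing time (a new reading comes with each control period).
- imaging.camera(name): name is "scene" or "side" or "wrist"; returns a dict with "img" (384x512x3 uint8, red, green, blue), "mtx" (3x3 intrinsics, pixels), "view" (4x4, takes a point from world to camera coordinates). Camera axes: x right, y down, z forward; pixel columns grow to the right and rows downward; lengths in mm; the calibration is good to about 2 mm. A picture is of the moment at which its call begins. There is no depth.
- job.sign_off(): hands the job in; it is judged then, once.
Trained networks look in a picture, given as the dict that the camera call returned (one of the last four; its "shot" number tells which), for a name from the list of things; names that differ only in an ending like _2 or _b are one class to them, and where a whole thing is asked for, a point or a joint stands for the part that bears it (a point fixed in the world has none). Each returns a list of dicts, best first, with "p" (0 to 1); they miss things now and then, are a little off and sometimes report something else, mostly with a low value. They report only what shows in the picture. A call takes as long as a camera call. They do not tell look-alikes from the thing itself.
- find_in(picture, target): "rect" ([centre column, centre row, width, height] in pixels, round what is visible of it).
- trace(picture, target): "region" (384x512 bool, what is visible of it) and "rect" ([centre column, centre row, width, height] in pixels, round what is visible of it).
The state is a dict: "clock": time; "joints": joint angles; "qd": joint speeds; "effort": joint torques, N m; "eef_pos": TCP position; "eef_rot": TCP orientation; "wrist_force": force on the tool from outside, world axes, zero at the start; "moment": the same for the moment, N m; "finger_gap": finger opening in mm; "finger_force": force on a finger pad.
Only numpy, scipy, OpenCV 4.12 (cv2) and the standard library are available. Lean on these libraries where they do the work, as an engineer would, in place of code of your own. Each camera call takes 0.05 s, during which the arm holds its last target. There are 200 camera calls.

## Working session

There is one attempt and no reset: what is moved stays moved. The work goes in short steps, Python scripts to look and compute and a tool call to move; the robot and the scene stay as the last step left them, time stands still between calls to the robot, and variables do not carry over. Pictures are saved under pics/ and viewed, at most 14 in all, crops included, and the job is handed in when it is done.

Besides the shell and the picture viewer there is one more tool, called after "Request:" as a command line: name --pt "numbers of a row" for each row, then --argument value for the rest. arm_command: Moves the arm, as the interface text tells. Its arguments: {"type":"object","properties":{"steps":{"type":"array","items":{"type":"array","items":{"type":"number"}}},"force":{"type":"number"}},"required":["steps"]}

```bash
mkdir -p pics; cat > h.py <<'E'
import numpy as np, cv2
from cell import monitor, imaging, job, find_in, trace
def proj(c,P):
    P=np.atleast_2d(P).astype(float); q=(c["view"][:3,:3]@P.T).T+c["view"][:3,3]; u=(c["mtx"]@q.T).T
    return u[:,:2]/u[:,2:]
def ray(c,uv):
    R=c["view"][:3,:3];t=c["view"][:3,3];d=R.T@np.linalg.inv(c["mtx"])@np.array([uv[0],uv[1],1.0]);return -R.T@t,d
def atz(c,uv,z):
    o,d=ray(c,uv);return o+d*(z-o[2])/d[2]
def tri(obs):
    A=np.zeros((3,3));b=np.zeros(3)
    for c,uv in obs:
        o,d=ray(c,uv);d=d/np.linalg.norm(d);M=np.eye(3)-np.outer(d,d);A+=M;b+=M@o
    return np.linalg.solve(A,b)
def save(c,n,crop=None,s=1):
    im=c["img"][...,::-1]
    if crop: im=im[crop[1]:crop[3],crop[0]:crop[2]]
    cv2.imwrite("pics/"+n,cv2.resize(im,None,fx=s,fy=s,interpolation=cv2.INTER_CUBIC))
E
python3 - <<'E'
from h import *
s=monitor.read_state();print({k:np.round(v,3) for k,v in s.items()})
for n in("scene","side"):
    c=imaging.camera(n);save(c,n+"0.png",s=1.5)
    print(n,np.round(-c["view"][:3,:3].T@c["view"][:3,3]))
    for t in["h1","h2","h3","collar_top","gauge_top","knob","knob_grip","pair1","pair2","pair3","tin","jar","mallet","mug"]:
        try:print(t,[(np.round(d["rect"]).astype(int).tolist(),round(d["p"],2)) for d in find_in(c,t)[:4]])
        except Exception as e:print(t,e)
E
```

```text
{'clock': np.float64(0.0), 'joints': array([-1.228,  0.3  ,  1.522, -0.   ,  1.321, -0.067]), 'qd': array([ 0.   , -0.001, -0.001,  0.   ,  0.002, -0.002]), 'effort': array([ 0.0000e+00, -5.3181e+01, -3.5274e+01,  7.1000e-02,  2.4000e-02,
       -0.0000e+00]), 'eef_pos': array([ 219.041, -504.239,  223.883]), 'eef_rot': array([-3.14, -0.  ,  0.41]), 'wrist_force': array([ 0.433,  0.033, -0.438]), 'moment': array([ 0.009, -0.015, -0.013]), 'finger_force': np.float64(0.0), 'finger_gap': np.float64(93.772)}
scene [1071.   -3.  928.]
h1 [([368, 148, 35, 51], 0.85), ([185, 155, 41, 41], 0.83), ([148, 111, 37, 45], 0.65), ([239, 156, 35, 52], 0.63)]
h2 [([368, 148, 35, 51], 0.85), ([185, 155, 41, 41], 0.83), ([148, 111, 37, 45], 0.65), ([239, 156, 35, 52], 0.63)]
h3 [([368, 148, 35, 51], 0.85), ([185, 155, 41, 41], 0.83), ([148, 111, 37, 45], 0.65), ([239, 156, 35, 52], 0.63)]
collar_top [([378, 197, 19, 21], 0.78), ([288, 177, 36, 38], 0.33)]
gauge_top [([374, 226, 11, 20], 0.44)]
knob [([426, 219, 22, 20], 0.6)]
knob_grip [([427, 223, 25, 21], 0.8), ([205, 230, 136, 80], 0.33)]
pair1 [([
[... 320 characters left out ...]
135, 24, 36], 0.91), ([293, 185, 31, 44], 0.7), ([279, 214, 28, 50], 0.62)]
h2 [([299, 157, 28, 40], 0.96), ([335, 135, 24, 36], 0.91), ([293, 185, 31, 44], 0.7), ([279, 214, 28, 50], 0.62)]
h3 [([299, 157, 28, 40], 0.96), ([335, 135, 24, 36], 0.91), ([293, 185, 31, 44], 0.7), ([279, 214, 28, 50], 0.62)]
collar_top [([235, 270, 18, 18], 0.5)]
gauge_top [([204, 256, 19, 16], 0.44)]
knob [([297, 155, 25, 40], 0.69), ([219, 329, 23, 29], 0.62), ([226, 171, 50, 78], 0.44)]
knob_grip [([217, 327, 26, 22], 0.92)]
pair1 [([225, 172, 54, 78], 0.71)]
pair2 [([225, 172, 54, 78], 0.71)]
pair3 [([225, 172, 54, 78], 0.71)]
tin [([178, 190, 28, 37], 0.64)]
jar [([177, 221, 27, 28], 0.72)]
mallet []
mug []
```

View pics/scene0.png

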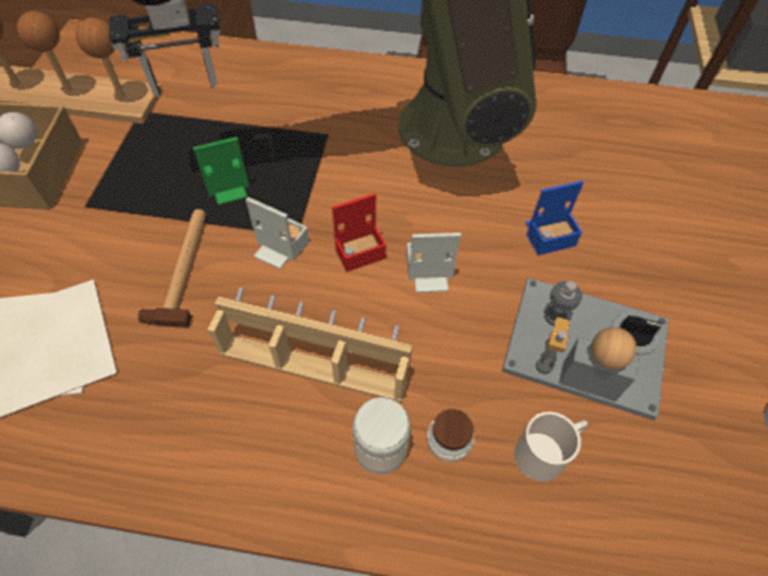

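View pics/side0.png

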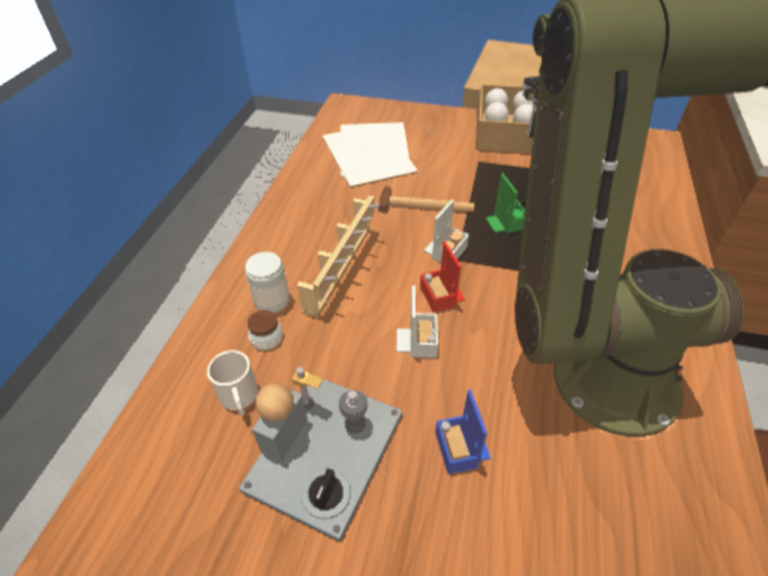

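The scene view shows two plain aluminium holders, at about (185,155) and (290,174) in 384x512 pixels, with their bins towards the robot. The red one at (239,156), the blue one at (368,148) and the green one at (148,111) are look-alikes to leave alone. The rail is at (206,232), the collar at (378,197) and the knob at (426,219).

```bash
python3 - <<'E'
from h import *
c=imaging.camera("scene");s=imaging.camera("side");w=imaging.camera("wrist")
T=w["view"];R=T[:3,:3];p=-R.T@T[:3,3];print("wrist cam",np.round(p),"axes world\n",np.round(R,2));print(w["mtx"])
P={"knob":((638,326),(326,486)),"collar":((567,289),(352,397)),"gauge":((562,322),(308,378)),"railL+":((409,348),(305,292)),"railR":((218,302),(372,199)),
"A top mid":((270,212),(443,218)),"A tongue":((271,257),(433,249)),"B topL":((459,235),(413,333)),"B topmid":((436,235),(413,310)),"B tongue":((431,285),(404,340)),"pin1":((240,290),(380,218)),"pin6":((396,328),(333,300))}
for k,(a,b) in P.items():
    a=np.array(a)/1.5;b=np.array(b)/1.5;X=tri([(c,a),(s,b)])
    print(k,np.round(X),np.round(proj(c,X)[0]-a,1),np.round(proj(s,X)[0]-b,1))
E
```

```text
wrist cam [ 295. -472.  385.] axes world
 [[ 0.4  -0.92 -0.  ]
 [-0.88 -0.38  0.28]
 [-0.26 -0.11 -0.96]]
[[324.24838141   0.         253.07017742]
 [  0.         324.24838141 188.5098627 ]
 [  0.           0.           1.        ]]
knob [496. 367.  47.] [-0.5 -0.5] [-0.6  0.4]
collar [487. 228. 112.] [-0.1 -0.2] [-0.2  0.1]
gauge [568. 216. 131.] [0.9 1.1] [ 1.  -0.7]
railL+ [649.  -9. 108.] [3.3 4.4] [ 3.2 -2.5]
railR [ 602. -342.  102.] [-0.4 -0.6] [-0.3  0.3]
A top mid [ 412. -302.  113.] [0.4 0.8] [ 0.4 -0.5]
A tongue [ 430. -311.   -1.] [0.4 0.7] [ 0.4 -0.5]
B topL [407.  46. 106.] [2. 3.] [ 2.4 -2.2]
B topmid [420.   2. 118.] [1.1 1.6] [ 1.2 -1.2]
B tongue [442.   2.   3.] [-0.5 -0.7] [-0.5  0.5]
pin1 [ 567. -314.   78.] [1.7 2.6] [ 1.4 -1.6]
pin6 [597. -35.  70.] [3.5 4.7] [ 3.4 -2.9]
```

Request:
arm_command --pt "1 514 -653 -36 -45" --pt "1 514 -653 -36 -45" --pt "1 514 -653 -36 -45" --pt "1 514 -653 -36 -45" --pt "1 514 -653 -36 -45" --pt "1 514 -653 -36 -45" --pt "1 514 -653 -36 -45" --pt "1 514 -653 -36 -45" --pt "1 514 -653 -36 -45" --pt "1 514 -653 -36 -45" --pt "1 514 -653 -36 -45" --pt "1 514 -653 -36 -45" --pt "1 514 -653 -36 -45" --pt "1 514 -653 -36 -45" --pt "1 514 -653 -36 -45" --pt "1 514 -653 -36 -45" --pt "1 514 -653 -36 -45" --pt "1 514 -653 -36 -45"

```text
clock: 3.9
eef_pos: [430.5, 298.7, 260.8]
eef_rot: [3.141, -0.0, 1.194]
wrist_force: [-0.2, -0.7, -0.9]
finger_gap: 94.0
finger_force: 0.0
```

```bash
python3 - <<'E'
from h import *
w=imaging.camera("wrist");save(w,"w1.png",s=1.5);save(imaging.camera("side"),"s1.png",(110,220,300,370),4)
for t in["knob","knob_grip","collar_top","gauge_top"]:print(t,[(np.round(d["rect"]).tolist(),round(d["p"],2)) for d in find_in(w,t)[:3]])
E
```

```text
knob [([283.0, 86.0, 52.0, 57.0], 0.78), ([326.0, 214.0, 50.0, 46.0], 0.66)]
knob_grip [([282.0, 85.0, 48.0, 57.0], 0.74)]
collar_top [([325.0, 215.0, 50.0, 50.0], 0.96)]
gauge_top [([422.0, 204.0, 55.0, 31.0], 0.76)]
```

View pics/w1.png

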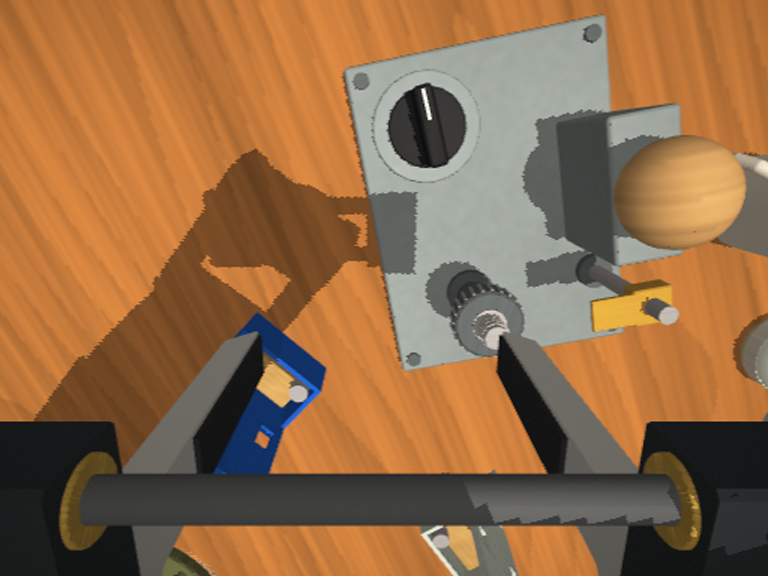

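View pics/s1.png

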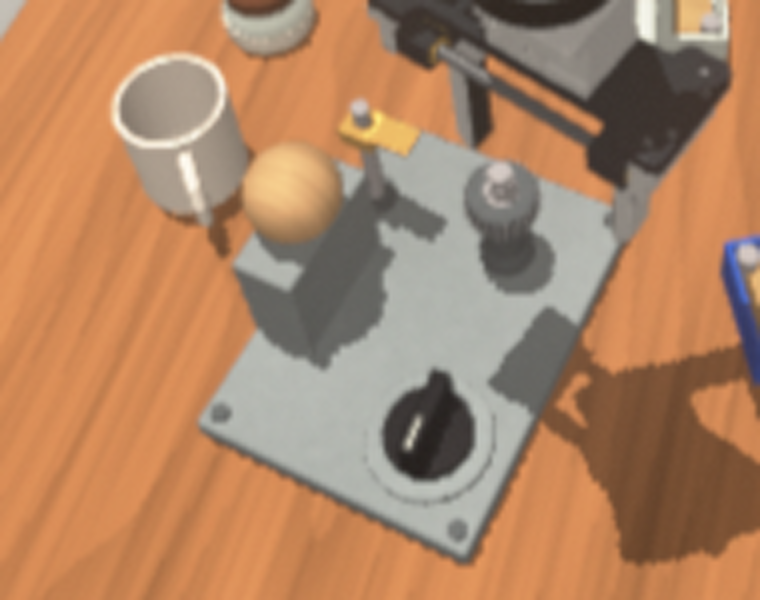

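The wrist view (1.5x) shows the knob at (427,125) with its bar nearly vertical and the white mark at the top end. The collar top is at (489,322), partly under the rod tip at (495,335). The gauge plate is at (633,305) and the wooden form at (680,190). The side crop shows the same parts, with the knob at (430,420), the collar top at (502,197) and the gauge at (380,133).

```bash
python3 - <<'E'
from h import *
w=imaging.camera("wrist");s=imaging.camera("side");c=imaging.camera("scene")
def T(k,wp,sp,cp=None):
    o=[(w,np.array(wp)/1.5),(s,np.array([110+sp[0]/4,220+sp[1]/4]))]
    if cp:o.append((c,np.array(cp)/1.5))
    X=tri(o);print(k,np.round(X,1),[np.round(proj(a,X)[0]-b,1) for a,b in o])
T("knob bar",(427,125),(428,415));T("bar end +",(420,85),(412,460));T("bar end -",(432,165),(440,375))
T("white",(427,103),(412,432))
T("collar",(489,322),(502,197));T("rodtop",(496,337),(500,172))
T("gauge free end left corner",(594,330),(405,153));T("g right low",(593,301),(418,133));
T("gauge clamp",(660,313),(360,110))
T("ball",(680,190),(292,192))
T("stand corner screw",(361,80),(457,530));T("screw2",(413,358),(625,218))
for t in["knob","knob_grip","collar_top","gauge_top"]:
    for cc,n in((w,"w"),(s,"s"),(c,"c")):
        for d in trace(cc,t)[:2]:
            y,x=np.nonzero(d["region"]);r=cv2.minAreaRect(np.stack([x,y],1).astype(np.float32))
            print(t,n,round(d["p"],2),np.round(d["rect"],1),np.round([x.mean(),y.mean()],1),[np.round(q,1) for q in r])
E
```

```text
knob bar [494.2 372.5  65. ] [array([-1.3,  1.1]), array([-0.7,  0. ])]
bar end + [497.9 398.9  57.6] [array([-2.5,  1.9]), array([-1.3, -0.1])]
bar end - [490.8 347.1  69.5] [array([ 1. , -0.9]), array([ 0.6, -0.1])]
white [499.1 386.1  68.6] [array([-1. ,  0.8]), array([-0.5, -0. ])]
collar [488.9 221.9  77.8] [array([-0.5,  1.3]), array([-0.5,  0.3])]
rodtop [486.4 228.4 120.3] [array([-0.5,  1.7]), array([-0.5,  0.5])]
gauge free end left corner [ 679.4  -25.3 -314.2] [array([ 1. , -0.5]), array([0.6, 0.1])]
g right low [499.3 312.9 290.6] [array([-5.3,  0.7]), array([-0.9, -0.4])]
gauge clamp [581.5 221.  148.1] [array([1.3, 0.9]), array([0.1, 0.5])]
ball [598.3 294.8 161.9] [array([-1.3, -0.3]), array([-0.2, -0.3])]
stand corner screw [462.8 421.1  24.1] [array([-1.,  1.]), array([-0.6,  0.1])]
screw2 [414.8 168.8 -14.6] [array([-0.2,  3.3]), array([-0.9,  1.3])]
knob w 0.91 [285.   84.2  55.8  55.3] [285.2  84. ] [array([285.5,  83. ]), array([54., 51.]), np.float64(90.0)]
knob s 0.6 [218.4 329.3  20.5  25.4] [217.2 327.2] [array([217.6, 327.5]), array([21.5, 24.3]), np.float6
[... 734 characters left out ...]
8 [233.2 272.1  17.1  19.5] [235.3 271.3] [array([235. , 270.5]), array([17., 18.]), np.float64(90.0)]
collar_top s 0.67 [175.9 189.9  28.5  38.2] [178.  188.2] [array([178. , 188.5]), array([40.7, 25.5]), np.float64(76.0)]
collar_top c 0.8 [376.5 198.2  21.2  22.5] [375.8 198. ] [array([375.9, 197.8]), array([20.7, 17.3]), np.float64(29.1)]
gauge_top w 0.98 [421.8 203.6  52.2  30.5] [419.2 204.6] [array([421.4, 204.7]), array([27.5, 56.7]), np.float64(78.7)]
gauge_top w 0.66 [501.7 234.5  16.   46.3] [504.2 236.1] [array([502.5, 235.5]), array([43., 17.]), np.float64(90.0)]
gauge_top c 0.55 [372.6 224.3  16.2  19.4] [371.5 223. ] [array([371.4, 222.4]), array([ 9.7, 19.7]), np.float64(8.7)]
```

Request:
arm_command --pt "1 19 46 71 -27" --pt "1 19 46 71 -27" --pt "1 19 46 71 -27" --pt "1 19 46 71 -27" --pt "1 19 46 71 -27" --pt "1 19 46 71 -27"

```text
clock: 5.7
eef_pos: [480.1, 300.2, 189.8]
eef_rot: [3.141, -0.0, 1.665]
wrist_force: [-0.3, -0.3, 0.0]
finger_gap: 93.8
finger_force: 0.0
```

```bash
cat >> h.py <<'E'
def mv(x,y,z,yawdeg):
    s=monitor.read_state();p=s["eef_pos"];a=s["eef_rot"][2]
    d=np.array([x,y])-p[:2];dt=(np.degrees(a)-yawdeg+180)%360-180
    print("row",np.round([d[0]*np.cos(a)+d[1]*np.sin(a),d[0]*np.sin(a)-d[1]*np.cos(a),p[2]-z,dt],1),"q6 now",round(s["joints"][5],2))
E
python3 - <<'E'
from h import *
w=imaging.camera("wrist");save(w,"w2.png",s=1.5);np.savez("w2.npz",**{k:w[k] for k in("img","mtx","view")})
for t in["knob","collar_top","gauge_top"]:
    for d in trace(w,t)[:2]:
        y,x=np.nonzero(d["region"]);r=cv2.minAreaRect(np.stack([x,y],1).astype(np.float32))
        print(t,round(d["p"],2),np.round(d["rect"],1),np.round([x.mean(),y.mean()],1),[np.round(q,1) for q in r])
E
```

```text
knob 0.62 [278.1 110.3  62.9  70.4] [278.6 107.5] [array([278.3, 107.7]), array([62.4, 61.8]), np.float64(56.3)]
collar_top 0.82 [254.2 270.   62.3  62.2] [253.  265.5] [array([253.2, 268.3]), array([58. , 58.5]), np.float64(3.0)]
gauge_top 0.96 [344.7 305.   41.8  21.7] [342.7 306. ] [array([343.5, 304. ]), array([22., 39.]), np.float64(90.0)]
```

View pics/w2.png

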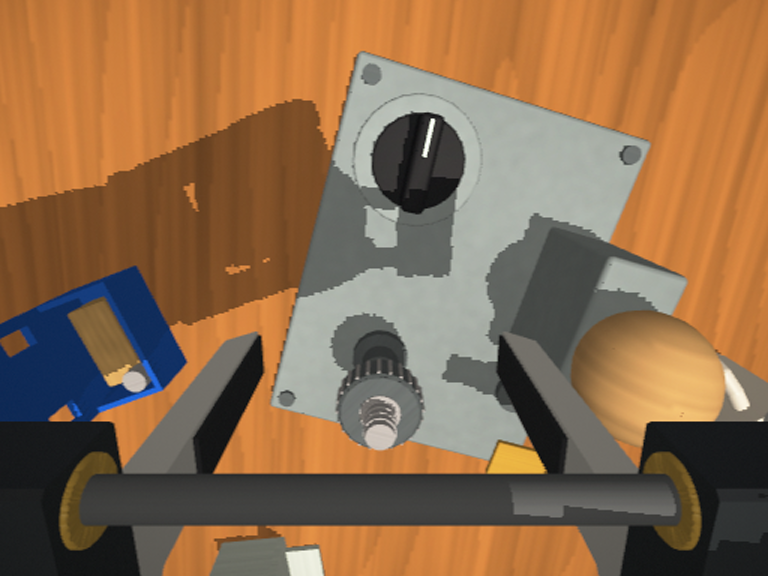

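```bash
cat >> h.py <<'E'
def wview(ref,p0,a0,p1,a1):
    "wrist view at tcp (p1,yaw a1) from a reference view at (p0,a0)"
    def M(p,a):
        c,s=np.cos(a),np.sin(a);m=np.eye(4);m[:3,:3]=[[c,s,0],[s,-c,0],[0,0,-1]];m[:3,3]=p;return m
    return ref@M(p0,a0)@np.linalg.inv(M(p1,a1))
E
python3 - <<'E'
from h import *
w2=dict(np.load("w2.npz"));w1=dict(w2);w1["view"]=wview(w2["view"],[480.1,300.2,189.8],1.665,[430.5,298.7,260.8],1.194)
s=imaging.camera("side");c=imaging.camera("scene")
def T(k,a,b):
    o=[(w1,np.array(a)/1.5),(w2,np.array(b)/1.5)];X=tri(o);print(k,np.round(X,1),[np.round(proj(q,X)[0]-r,1) for q,r in o])
T("disc",(427,127),(418,162));T("white top",(423,89),(432,120));T("white bot",(430,118),(425,157))
T("collar",(489,322),(381,411));T("rod",(497,337),(379,435))
T("screw",(361,80),(371,74));T("ball",(680,190),(648,378));T("gauge corner",(592,302),(500,442));T("scr",(413,358),(287,398));T("block corner",(680,104),(686,278))
E
```

```text
disc [500.1 370.5  17.1] [array([-0.1, -0. ]), array([0.1, 0.1])]
white top [501.1 395.1  67.6] [array([-0.1, -0.1]), array([0.1, 0.2])]
white bot [498.7 375.5  75. ] [array([0.2, 0. ]), array([-0.2, -0.2])]
collar [488.1 232.8 102.2] [array([ 0.2, -0. ]), array([-0.2, -0.1])]
rod [487.8 228.8 120.3] [array([-0.3,  0. ]), array([0.3, 0.1])]
screw [464.4 419.6  34.5] [array([0., 0.]), array([ 0. , -0.1])]
ball [608.2 287.7 145.3] [array([-0.2,  0.2]), array([ 0.3, -0.1])]
gauge corner [555.8 226.  113.1] [array([ 0.3, -0.2]), array([-0.4,  0. ])]
scr [421.1 189.7  22.7] [array([0.3, 0. ]), array([-0.3, -0.2])]
block corner [645.8 325.8  96. ] [array([ 0.1, -0.3]), array([-0.3,  0.2])]
```

```bash
python3 - <<'E'
from h import *
w2=dict(np.load("w2.npz"));w1=dict(w2);w1["view"]=wview(w2["view"],[480.1,300.2,189.8],1.665,[430.5,298.7,260.8],1.194)
for z in(40,69):print(z,atz(w1,np.array([427,127])/1.5,z),atz(w2,np.array([418,162])/1.5,z))
mv(497,370,66,90)
E
```

```text
40 [497.99100285 370.61492269  40.        ] [498.17288156 371.2752341   40.        ]
69 [495.18731013 370.87268593  69.        ] [495.84045624 372.19964606  69.        ]
row [ 68.   23.4 123.5   5.5] q6 now 0.4
```

Request:
arm_command --pt "0.7 69 24 40 5" --pt "0.7 69 24 40 5" --pt "0.7 69 24 80 5" --pt "0.7 69 24 105 5" --pt "0.7 69 24 115 5" --pt "0.7 69 24 122 5" --pt "0.7 69 24 124 5" --pt "0.7 69 24 124 5"

```text
clock: 7.0
eef_pos: [497.8, 371.2, 66.2]
eef_rot: [3.141, -0.001, 1.579]
wrist_force: [-1.1, 0.1, 0.3]
finger_gap: 65.6
finger_force: 0.0
```

Request:
arm_command --pt "0 0 0 0 0" --pt "0 0 0 0 0" --pt "0 0 0 0 0" --pt "0 0 0 0 0" --pt "0 0 0 0 0" --pt "0 0 0 0 0" --force 30

```text
clock: 7.75
eef_pos: [497.7, 371.0, 65.5]
eef_rot: [3.141, -0.0, 1.579]
wrist_force: [1.9, 0.5, -0.1]
finger_gap: 14.7
finger_force: 28.8
```

Request:
arm_command --pt "0 0 0 0 -7" --pt "0 0 0 0 -14" --pt "0 0 0 0 -21" --pt "0 0 0 0 -28" --pt "0 0 0 0 -35" --pt "0 0 0 0 -42" --pt "0 0 0 0 -49" --pt "0 0 0 0 -55" --pt "0 0 0 0 -60" --pt "0 0 0 0 -60"

```text
clock: 9.0
eef_pos: [497.5, 371.2, 65.5]
eef_rot: [3.141, 0.0, 2.626]
wrist_force: [0.8, 2.4, -0.4]
finger_gap: 13.8
finger_force: 29.9
```

Request:
arm_command --pt "0.6 0 0 0 0" --pt "0.6 0 0 0 0" --pt "0.6 0 0 0 0" --pt "0.6 0 0 0 0" --pt "0.6 0 0 -60 0" --pt "0.6 0 0 -120 0" --pt "0.6 0 0 -134 0" --pt "0.6 0 0 -134 0"

```text
clock: 10.0
eef_pos: [497.5, 371.1, 199.5]
eef_rot: [3.141, 0.0, 2.626]
wrist_force: [-0.9, -1.1, -0.1]
finger_gap: 56.7
finger_force: 0.0
```

```bash
python3 - <<'E'
from h import *
mv(520,130,190,90);mv(520,130,190,90)
E
```

```text
row [-138.4 -198.7    9.5   60.5] q6 now -0.47
row [-138.4 -198.7    9.5   60.5] q6 now -0.47
```

Request:
arm_command --pt "0.6 -138 -199 0 60" --pt "0.6 -138 -199 0 60" --pt "0.6 -138 -199 0 60" --pt "0.6 -138 -199 0 60" --pt "0.6 -138 -199 0 60" --pt "0.6 -138 -199 5 60" --pt "0.6 -138 -199 10 60" --pt "0 -138 -199 10 60" --pt "0 -138 -199 10 60"

```text
clock: 11.12
eef_pos: [519.4, 130.0, 189.1]
eef_rot: [-3.141, 0.0, 1.581]
wrist_force: [0.3, 0.7, 0.6]
finger_gap: 39.8
finger_force: 0.0
```

```bash
python3 - <<'E'
from h import *
w=imaging.camera("wrist");save(w,"w3.png",s=1.5);np.savez("w3.npz",**{k:w[k] for k in("img","mtx","view")})
print(monitor.read_state()["eef_pos"],monitor.read_state()["eef_rot"])
E
```

```text
[519.46198635 129.99672434 189.31583541] [-3.14138787e+00  5.20780074e-05  1.58049116e+00]
```

Request:
arm_command --pt "0 -62 0 0 0" --pt "0 -110 0 0 0" --pt "0 -110 0 0 0" --pt "0 -110 0 0 0"

```text
clock: 11.68
eef_pos: [520.5, 20.3, 189.6]
eef_rot: [3.141, -0.0, 1.579]
wrist_force: [0.5, 0.8, 1.1]
finger_gap: 0.8
finger_force: 0.0
```

```bash
python3 - <<'E'
from h import *
w=imaging.camera("wrist");np.savez("w4.npz",**{k:w[k] for k in("img","mtx","view")})
print(monitor.read_state()["eef_pos"])
a=np.load("w3.npz")["img"];b=w["img"]
def cr(im,c,s):return cv2.resize(im[c[1]:c[3],c[0]:c[2],::-1],None,fx=s,fy=s,interpolation=cv2.INTER_CUBIC)
for n in("w3","w4"):
    d=dict(np.load(n+".npz"));print(n,[np.round(proj(d,[p])[0]).tolist() for p in([488,230,95],[570,226,113],[498,371,69])])
cv2.imwrite("pics/w34.png",np.vstack([a,b])[:, :, ::-1])
E
```

```text
[520.44316623  20.67809231 189.50400565]
w3 [[211.0, 68.0], [327.0, 73.0], [225.0, -145.0]]
w4 [[205.0, -113.0], [338.0, -122.0], [220.0, -372.0]]
```

View pics/w3.png

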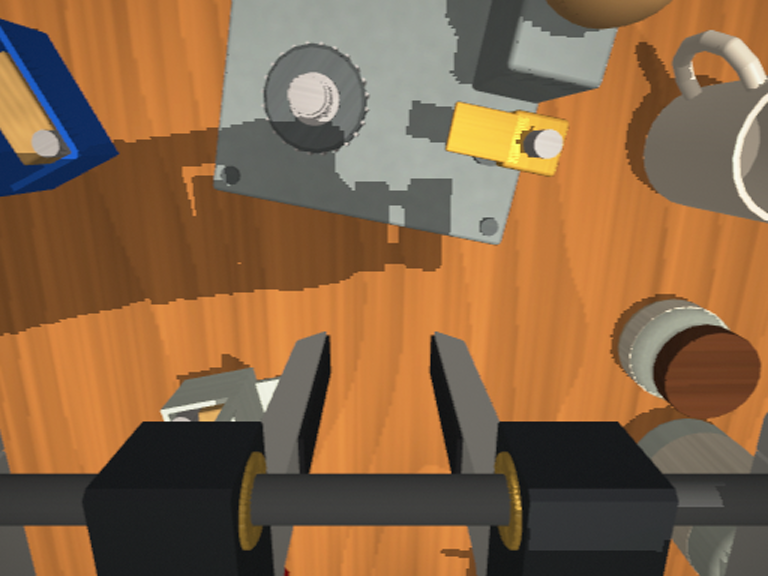

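Wrist view w3 (1.5x): collar top circle at about (316,97), rod tip at (308,95), gauge plate corners at (458,102), (447,152), (553,175) and (568,122). The TCP moved the wrong way for the second view, so I'll shift it to +y.

Request:
arm_command --pt "0 62 0 0 0" --pt "0 124 0 0 0" --pt "0 186 0 0 0" --pt "0 195 0 0 0" --pt "0 195 0 0 0" --pt "0 195 0 0 0"

```text
clock: 12.48
eef_pos: [518.9, 214.0, 189.5]
eef_rot: [-3.142, 0.0, 1.578]
wrist_force: [1.3, -1.0, 0.3]
finger_gap: 0.7
finger_force: 0.0
```

```bash
python3 - <<'E'
from h import *
w=imaging.camera("wrist");np.savez("w4.npz",**{k:w[k] for k in("img","mtx","view")})
print(monitor.read_state()["eef_pos"]);save(w,"w4.png",s=1.5)
E
```

```text
[518.94977425 213.80693545 189.53175523]
```

View pics/w4.png

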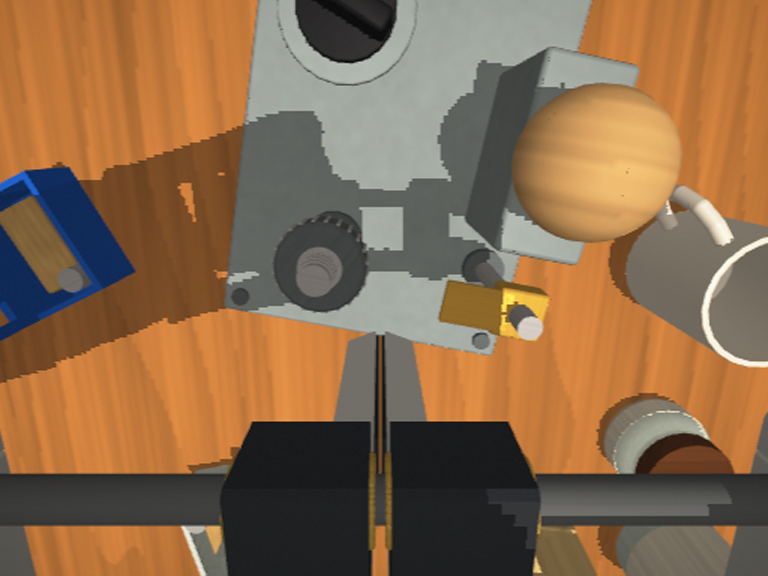

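Wrist view w4 (1.5x): the knob bar now slants at (350,10), so it has been released. The collar top is at about (320,266), and the gauge corners are at (448,280), (438,322), (548,291) and (540,338).

```bash
python3 - <<'E'
from h import *
a=dict(np.load("w3.npz"));b=dict(np.load("w4.npz"))
def T(k,p,q):
    o=[(a,np.array(p)/1.5),(b,np.array(q)/1.5)];X=tri(o);print(k,np.round(X,1),[np.round(proj(d,X)[0]-r,1) for d,r in o]);return X
G=[T("g",p,q) for p,q in(((458,102),(448,280)),((447,152),(438,322)),((568,122),(548,291)),((553,175),(540,338)))]
print(np.mean(G,0));T("collar",(316,97),(320,266));T("rod",(308,95),(318,277))
for z in(85,95,105):
  for d,p in((a,(316,97)),(b,(320,266))):
    u=np.array(p)/1.5;X=atz(d,u,z);r=np.linalg.norm(proj(d,[X+[25,0,0]])[0]-proj(d,[X-[25,0,0]])[0])*1.5;print(z,np.round(X,1),"dia px",r)
E
```

```text
g [554.2 228.9 115.9] [array([-0.5, -0. ]), array([0.5, 0. ])]
g [550.  207.  117.7] [array([-0.6, -0. ]), array([0.6, 0. ])]
g [607.8 221.2 108.2] [array([-0.5, -0. ]), array([0.5, 0.1])]
g [603.1 196.9 113.1] [array([1.4, 0. ]), array([-1.3, -0.1])]
[578.78192242 213.50487164 113.72083794]
collar [488.2 231.6 100.2] [array([-0.4, -0. ]), array([ 0.3, -0. ])]
rod [488.2 230.9 119.5] [array([ 1.4, -0. ]), array([-1.3,  0.1])]
85 [486.5 232.8  85. ] dia px 97.89266682791913
85 [486.  227.7  85. ] dia px 88.86533592407343
95 [487.8 232.   95. ] dia px 101.73024578756151
95 [487.3 230.3  95. ] dia px 92.34408418798179
105 [489.  231.2 105. ] dia px 105.8809819295758
105 [488.5 232.8 105. ] dia px 96.1062889132356
```

Request:
arm_command --pt "0 2 44 0 0" --pt "0 2 44 30 0" --pt "0 2 44 44 0" --pt "0 2 44 46 0" --pt "0 2 44 48 0" --pt "0 2 44 49 0" --pt "0 2 44 50 0" --pt "0 2 44 50 0"

```text
clock: 13.52
eef_pos: [562.8, 217.3, 139.6]
eef_rot: [3.141, -0.0, 1.579]
wrist_force: [-0.0, 0.2, 0.4]
finger_gap: 0.1
finger_force: 0.0
```

Request:
arm_command --pt "0 0 0 0.5 0" --pt "0 0 0 1 0" --pt "0 0 0 1.5 0" --pt "0 0 0 2 0"

```text
clock: 14.02
eef_pos: [562.7, 217.3, 137.4]
eef_rot: [-3.142, 0.0, 1.579]
wrist_force: [-0.6, -0.5, -0.1]
finger_gap: 0.2
finger_force: 0.0
```

Request:
arm_command --pt "0 0 0 0.5 0" --pt "0 0 0 1 0" --pt "0 0 0 1.5 0"

```text
clock: 14.4
eef_pos: [562.8, 217.3, 136.9]
eef_rot: [3.141, -0.0, 1.579]
wrist_force: [-6.0, -1.9, 11.2]
finger_gap: 0.4
finger_force: 6.1
```

Request:
arm_command --pt "0 0 0 -0.5 0" --pt "0 0 0 -0.5 0" --pt "0 0 0 -0.5 0"

```text
clock: 14.78
eef_pos: [562.8, 217.3, 137.1]
eef_rot: [3.141, -0.0, 1.579]
wrist_force: [-3.2, -1.5, 6.6]
finger_gap: 0.5
finger_force: 3.4
```

Request:
arm_command --pt "0 0 0 -0.3 0" --pt "0 0 0 -0.3 0" --pt "0 0 0 -0.3 0"

```text
clock: 15.15
eef_pos: [562.8, 217.3, 137.1]
eef_rot: [3.141, -0.0, 1.579]
wrist_force: [-1.6, -0.6, 4.7]
finger_gap: 0.4
finger_force: 3.0
```

```bash
python3 - <<'E'
from h import *
for i in range(3):
    s=monitor.read_state();print(s["eef_pos"],s["wrist_force"])
E
```

```text
[562.7995064 217.3079946 137.0804486] [-1.5841775  -0.58356065  4.67285488]
[562.7995064 217.3079946 137.0804486] [-1.5841775  -0.58356065  4.67285488]
[562.7995064 217.3079946 137.0804486] [-1.5841775  -0.58356065  4.67285488]
```

Request:
arm_command --pt "0 0 0 -25 0" --pt "0 -6 -60 -25 0" --pt "0 -6 -75 -25 0" --pt "0 -6 -75 0 0" --pt "0 -6 -75 10 0" --pt "0 -6 -75 12 0" --pt "0 -6 -75 13 0" --pt "0 -6 -75 13 0"

```text
clock: 16.15
eef_pos: [488.1, 210.7, 124.1]
eef_rot: [3.141, -0.0, 1.579]
wrist_force: [0.3, 0.9, 0.1]
finger_gap: 0.4
finger_force: 0.0
```

Request:
arm_command --pt "0 0 0 0.5 0" --pt "0 0 0 1 0" --pt "0 0 0 1.5 0" --pt "0 0 0 1.5 0"

```text
clock: 16.65
eef_pos: [487.8, 210.6, 122.2]
eef_rot: [-3.142, 0.0, 1.579]
wrist_force: [0.8, -0.9, 1.0]
finger_gap: 0.4
finger_force: 0.0
```

Request:
arm_command --pt "0 0 0 0.5 0" --pt "0 0 0 1 0" --pt "0 0 0 1.5 0" --pt "0 0 0 1.5 0"

```text
clock: 17.15
eef_pos: [487.8, 210.6, 120.7]
eef_rot: [-3.142, 0.0, 1.579]
wrist_force: [0.2, 0.2, 0.2]
finger_gap: 0.8
finger_force: 0.0
```

Request:
arm_command --pt "0 0 0 0 0"

```text
clock: 17.27
eef_pos: [487.8, 210.6, 120.7]
eef_rot: [3.142, 0.0, 1.579]
wrist_force: [0.3, -0.2, 0.2]
finger_gap: 0.5
finger_force: 0.0
```

Request:
arm_command --pt "0 0 0 0.5 0" --pt "0 0 0 1 0" --pt "0 0 0 1.5 0" --pt "0 0 0 1.5 0"

```text
clock: 17.77
eef_pos: [487.9, 210.6, 119.9]
eef_rot: [3.141, -0.0, 1.579]
wrist_force: [-3.2, -1.8, 7.9]
finger_gap: 0.8
finger_force: 4.0
```

Request:
arm_command --pt "0 0 0 -35 0" --pt "0.7 20.5 0 -35 10" --pt "0.7 20.5 0 -35 20" --pt "0.7 20.5 0 -35 30" --pt "0.7 20.5 0 -35 40" --pt "0.7 20.5 0 -35 45" --pt "0.7 20.5 0 -35 45" --pt "0.7 20.5 0 -35 45" --pt "0.7 20.5 0 -10 45" --pt "0.7 20.5 0 10 45" --pt "0.7 20.5 0 20 45" --pt "0.7 20.5 0 21 45" --pt "0.7 20.5 0 21 45"

```text
clock: 19.4
eef_pos: [488.0, 231.2, 98.9]
eef_rot: [3.141, -0.001, 0.794]
wrist_force: [0.5, 0.4, 0.7]
finger_gap: 65.8
finger_force: 0.0
```

Request:
arm_command --pt "0 0 0 0 0" --pt "0 0 0 0 0" --pt "0 0 0 0 0" --pt "0 0 0 0 0" --force 25

```text
clock: 19.9
eef_pos: [487.5, 231.5, 98.7]
eef_rot: [-3.141, -0.0, 0.794]
wrist_force: [-4.6, 4.0, 5.4]
finger_gap: 49.7
finger_force: 25.0
```

Request:
arm_command --pt "0 0 0 -0.43 -7" --pt "0 0 0 -0.86 -14" --pt "0 0 0 -1.28 -21" --pt "0 0 0 -1.71 -28" --pt "0 0 0 -2.14 -35" --pt "0 0 0 -2.57 -42" --pt "0 0 0 -2.99 -49" --pt "0 0 0 -3.42 -56" --pt "0 0 0 -3.85 -63" --pt "0 0 0 -4.28 -70" --pt "0 0 0 -4.7 -77" --pt "0 0 0 -5.13 -84" --pt "0 0 0 -5.56 -91" --pt "0 0 0 -5.99 -98" --pt "0 0 0 -6.42 -105" --pt "0 0 0 -6.84 -112" --pt "0 0 0 -7.27 -119" --pt "0 0 0 -7.7 -126" --pt "0 0 0 -8.13 -133" --pt "0 0 0 -8.55 -140"

```text
clock: 22.4
eef_pos: [486.0, 230.8, 107.1]
eef_rot: [-3.141, -0.004, -3.042]
wrist_force: [-16.5, -4.1, 14.5]
finger_gap: 49.4
finger_force: 25.0
```

Request:
arm_command --pt "0 0 0 0 0" --pt "0.7 0 0 0 0" --pt "0.7 0 0 0 0" --pt "0.7 0 0 0 10" --pt "0.7 0 0 0 20" --pt "0.7 0 0 0 30" --pt "0.7 0 0 0 40" --pt "0.7 0 0 0 50" --pt "0.7 0 0 0 60" --pt "0.7 0 0 0 70" --pt "0.7 0 0 0 80" --pt "0.7 0 0 0 90" --pt "0.7 0 0 0 100" --pt "0.7 0 0 0 110" --pt "0.7 0 0 0 120" --pt "0.7 0 0 0 130" --pt "0.7 0 0 0 140" --pt "0.7 0 0 0 140"

```text
clock: 24.65
eef_pos: [487.8, 231.0, 106.7]
eef_rot: [3.141, -0.0, 0.795]
wrist_force: [0.0, 0.1, -1.3]
finger_gap: 65.8
finger_force: 0.0
```

Request:
arm_command --pt "0 0 0 0 0" --pt "0 0 0 0 0" --pt "0 0 0 0 0" --pt "0 0 0 0 0"

```text
clock: 25.15
eef_pos: [487.4, 231.4, 106.8]
eef_rot: [-3.141, 0.0, 0.795]
wrist_force: [-4.3, 4.3, 1.6]
finger_gap: 49.6
finger_force: 25.0
```

Request:
arm_command --pt "0 -0.5 -0.9 -0.43 -7" --pt "0 -0.5 -0.9 -0.86 -14" --pt "0 -0.5 -0.9 -1.28 -21" --pt "0 -0.5 -0.9 -1.71 -28" --pt "0 -0.5 -0.9 -2.14 -35" --pt "0 -0.5 -0.9 -2.57 -42" --pt "0 -0.5 -0.9 -2.99 -49" --pt "0 -0.5 -0.9 -3.42 -56" --pt "0 -0.5 -0.9 -3.85 -63" --pt "0 -0.5 -0.9 -4.28 -70" --pt "0 -0.5 -0.9 -4.7 -77" --pt "0 -0.5 -0.9 -5.13 -84" --pt "0 -0.5 -0.9 -5.56 -91" --pt "0 -0.5 -0.9 -5.99 -98" --pt "0 -0.5 -0.9 -6.42 -105" --pt "0 -0.5 -0.9 -6.84 -112" --pt "0 -0.5 -0.9 -7.27 -119" --pt "0 -0.5 -0.9 -7.7 -126" --pt "0 -0.5 -0.9 -8.13 -133" --pt "0 -0.5 -0.9 -8.55 -140"

```text
clock: 27.65
eef_pos: [485.9, 230.9, 115.3]
eef_rot: [-3.141, -0.002, -3.042]
wrist_force: [-8.8, -3.3, 6.6]
finger_gap: 49.4
finger_force: 25.0
```

Request:
arm_command --pt "0 0 0 0 0" --pt "0.7 0 0 0 0" --pt "0.7 0 0 0 0" --pt "0.7 0 0 -40 10" --pt "0.7 0 0 -50 20" --pt "0 0 0 -50 30" --pt "0 0 0 -50 40" --pt "0 0 0 -50 50" --pt "0 0 0 -50 60" --pt "0 0 0 -50 70" --pt "0 0 0 -50 80" --pt "0 0 0 -50 90" --pt "0 0 0 -50 95" --pt "0 0 0 -50 95"

```text
clock: 29.4
eef_pos: [486.8, 231.4, 165.3]
eef_rot: [3.141, 0.0, 1.58]
wrist_force: [0.1, 0.1, -0.1]
finger_gap: 0.3
finger_force: 0.0
```

```bash
python3 - <<'E'
from h import *
mv(488,211,139,90.5)
E
```

```text
row [-20.4   1.   26.3   0. ] q6 now 0.37
```

Request:
arm_command --pt "0 -20.5 1 0 0" --pt "0 -20.5 1 20 0" --pt "0 -20.5 1 25.5 0" --pt "0 -20.5 1 26.5 0" --pt "0 -20.5 1 26.5 0"

```text
clock: 30.02
eef_pos: [488.1, 210.9, 139.4]
eef_rot: [3.141, -0.0, 1.58]
wrist_force: [0.1, -0.1, 0.8]
finger_gap: 0.4
finger_force: 0.0
```

Request:
arm_command --pt "0 0 0 0.5 0" --pt "0 0 0 1 0" --pt "0 0 0 1.5 0" --pt "0 0 0 2 0" --pt "0 0 0 2 0"

```text
clock: 30.65
eef_pos: [487.9, 210.9, 137.2]
eef_rot: [3.141, -0.0, 1.579]
wrist_force: [-0.5, -0.5, 4.2]
finger_gap: 0.3
finger_force: 2.2
```

```bash
python3 - <<'E'
from h import *
mv(497.8,371,66,146)
E
```

```text
row [160.   11.2  71.2 -55.5] q6 now 0.33
```

Request:
arm_command --pt "0 0 0 -50 0" --pt "0.6 60 5 -50 -10" --pt "0.6 120 11 -50 -20" --pt "0.6 160 11 -50 -30" --pt "0.6 160 11 -50 -40" --pt "0.6 160 11 -50 -50" --pt "0.6 160 11 -50 -55" --pt "0.6 160 11 0 -55" --pt "0.6 160 11 40 -55" --pt "0.6 160 11 60 -55" --pt "0.6 160 11 70 -55" --pt "0.6 160 11 70 -55"

```text
clock: 32.15
eef_pos: [497.7, 371.2, 67.3]
eef_rot: [3.141, 0.0, 2.539]
wrist_force: [0.2, 0.1, 0.6]
finger_gap: 56.5
finger_force: 0.0
```

Request:
arm_command --pt "0 0 0 0 0" --pt "0 0 0 0 0" --pt "0 0 0 0 0" --pt "0 0 0 0 0" --pt "0 0 0 0 0" --pt "0 0 0 0 0" --force 30

```text
clock: 32.9
eef_pos: [497.6, 371.2, 67.0]
eef_rot: [3.141, 0.0, 2.539]
wrist_force: [2.0, 1.9, -0.8]
finger_gap: 14.0
finger_force: 29.3
```

Request:
arm_command --pt "0 0 0 0 7" --pt "0 0 0 0 14" --pt "0 0 0 0 21" --pt "0 0 0 0 28" --pt "0 0 0 0 35" --pt "0 0 0 0 42" --pt "0 0 0 0 49" --pt "0 0 0 0 55" --pt "0 0 0 0 59" --pt "0 0 0 0 59"

```text
clock: 34.15
eef_pos: [497.7, 371.0, 67.0]
eef_rot: [3.141, -0.0, 1.509]
wrist_force: [1.3, 0.1, -0.2]
finger_gap: 13.7
finger_force: 30.0
```

Request:
arm_command --pt "0.6 0 0 0 0" --pt "0.6 0 0 0 0" --pt "0.6 0 0 0 0" --pt "0.6 0 0 0 0" --pt "0.6 0 0 -60 0" --pt "0.6 -40 0 -115 0" --pt "0.6 -70 0 -123 0" --pt "0.6 -70 0 -123 0"

```text
clock: 35.15
eef_pos: [493.7, 299.9, 191.4]
eef_rot: [3.139, -0.001, 1.508]
wrist_force: [0.4, 1.0, -0.8]
finger_gap: 57.0
finger_force: 0.0
```

```bash
python3 - <<'E'
from h import *
w=imaging.camera("wrist");save(w,"w5.png",(200,40,360,180),4)
print(monitor.read_state()["eef_pos"],monitor.read_state()["eef_rot"][2])
# white line direction
a=dict(np.load("w2.npz"))
for d,n in((a,"before"),(w,"after")):
    ctr=proj(d,[497.8,371,69])[0].astype(int);im=d["img"].astype(int);m=np.zeros(im.shape[:2],bool)
    m[ctr[1]-33:ctr[1]+33,ctr[0]-28:ctr[0]+28]=1
    y,x=np.nonzero(m&(im.min(2)>190));
    P=np.array([atz(d,(u,v),69)[:2] for u,v in zip(x,y)]);q=P-P.mean(0);v=np.linalg.svd(q)[2][0];print(n,len(P),P.mean(0),np.degrees(np.arctan2(v[1],v[0]))%180)
E
```

```text
[493.38768998 300.7635337  190.36350969] 1.508324705080668
before 66 [499.80649231 386.21753002] 83.59585757032698
after 239 [496.19269034 389.49995272] 14.467737882971356
```

View pics/w5.png

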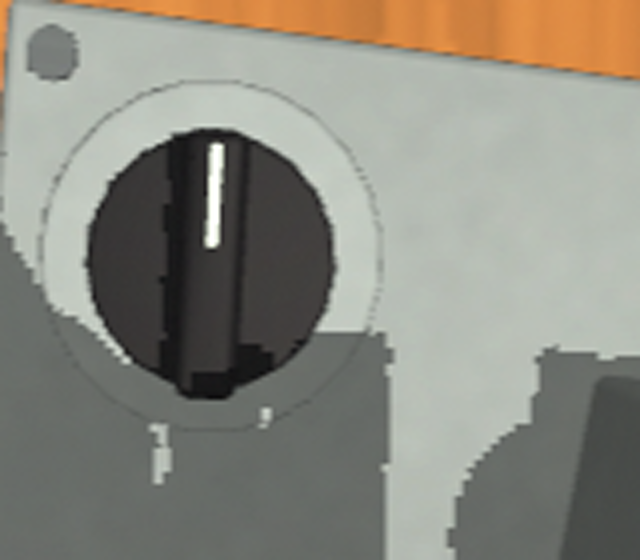

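The knob crop shows the white mark running from (218,145) to (211,245). That is a bar yaw of about 82°, the same as at the start, so the knob is clicked in. Next are the holders and the rail.

```bash
python3 - <<'E'
from h import *
mv(500,-200,260,90)
E
```

```text
row [-499.4   37.9  -69.6   -3.6] q6 now 0.55
```

Request:
arm_command --pt "0.6 -40 4 -60 -4" --pt "0.6 -500 38 -70 -4" --pt "0.6 -500 38 -70 -4" --pt "0.6 -500 38 -70 -4" --pt "0.6 -500 38 -70 -4" --pt "0.6 -500 38 -70 -4" --pt "0.6 -500 38 -70 -4" --pt "0.6 -500 38 -70 -4" --pt "0.6 -500 38 -70 -4" --pt "0.6 -500 38 -70 -4" --pt "0.6 -500 38 -70 -4" --pt "0.6 -500 38 -70 -4" --pt "0.6 -500 38 -70 -4"

```text
clock: 36.83
eef_pos: [500.6, -199.4, 259.9]
eef_rot: [3.141, 0.0, 1.58]
wrist_force: [0.5, -0.7, -0.5]
finger_gap: 56.2
finger_force: 0.0
```

```bash
python3 - <<'E'
from h import *
w=imaging.camera("wrist");save(w,"w6.png",s=1.5);np.savez("w6.npz",**{k:w[k] for k in("img","mtx","view")})
print(monitor.read_state()["eef_pos"],monitor.read_state()["eef_rot"][2])
for t in["h1","pair1"]:
    for d in find_in(w,t)[:5]:print(t,np.round(d["rect"]).tolist(),round(d["p"],2))
E
```

```text
[ 500.55305225 -199.61619408  259.93298838] 1.5801394637094301
h1 [144.0, 123.0, 126.0, 111.0] 0.95
h1 [178.0, 235.0, 82.0, 78.0] 0.63
h1 [178.0, 18.0, 85.0, 36.0] 0.62
pair1 [394.0, 146.0, 130.0, 291.0] 0.71
pair1 [319.0, 335.0, 14.0, 56.0] 0.45
```

View pics/w6.png

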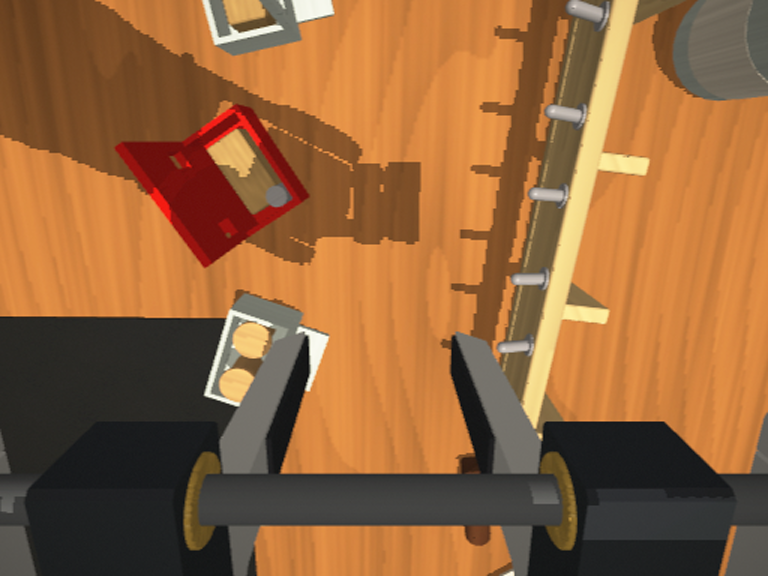

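```bash
python3 - <<'E'
from h import *
w=dict(np.load("w6.npz"))
for t,r in(((572,7),(603,17)),((548,112),(583,116)),((531,193),(567,196)),((513,278),(549,280)),((499,348),(534,345))):
    print(np.round(atz(w,np.array(t)/1.5,112),1),np.round(atz(w,np.array(r)/1.5,102),1))
print("board top edge face",[np.round(atz(w,np.array(p)/1.5,112),1) for p in((612,0),(525,415))])
print(proj(w,[[602,-342,102]])*1.5)
for n,p,z in(("A left rim",(236,310),45),("A plate L top",(237,292),132),("A plate R top",(303,315),132),("tongue c1",(329,336),5),("tongue c2",(312,392),5),("B plate bottomR",(300,38),132)):
    print(n,np.round(atz(w,np.array(p)/1.5,z),1))
E
```

```text
[609.1 -43.6 112. ] [631.5 -46.3 102. ]
[ 601.5 -100.   112. ] [ 626.7 -101.6  102. ]
[ 596.  -148.2  112. ] [ 622.6 -150.8  102. ]
[ 589.5 -203.6  112. ] [ 617.  -207.6  102. ]
[ 584.2 -253.7  112. ] [ 611.5 -255.6  102. ]
board top edge face [array([631.3, -39.9, 112. ]), array([ 607. , -305.6,  112. ])]
[[510.15284284 450.19035717]]
A left rim [ 384.5 -251.7   45. ]
A plate L top [ 412.8 -208.9  132. ]
A plate R top [ 453.4 -223.7  132. ]
tongue c1 [ 455.8 -290.4    5. ]
tongue c2 [ 438.6 -348.     5. ]
B plate bottomR [457.1 -64.9 132. ]
```

Wrist view w6 (1.5x): pin tips and roots run down the right side from (572,7) to (499,348), giving three pairs 105 apart with the board yaw about -5.7°. Holder A (spools) is at (265,345), holder B is cut off at (270,20), and the red look-alike is at (215,185).

Request:
arm_command --pt "0.6 -62 -40 0 0" --pt "0.6 -120 -76 15 0" --pt "0.6 -160 -76 30 0" --pt "0.6 -160 -76 30 0" --pt "0.6 -160 -76 30 0" --pt "0.6 -160 -76 30 0"

```text
clock: 37.72
eef_pos: [426.4, -360.0, 230.5]
eef_rot: [3.141, 0.001, 1.581]
wrist_force: [-0.9, -0.7, 0.1]
finger_gap: 56.5
finger_force: 0.0
```

```bash
python3 - <<'E'
from h import *
w=imaging.camera("wrist");np.savez("w7.npz",**{k:w[k] for k in("img","mtx","view")})
save(w,"w7.png",(100,0,420,230),2.4)
print(monitor.read_state()["eef_pos"],monitor.read_state()["eef_rot"][2])
E
```

```text
[ 426.34828451 -360.01920541  230.48313915] 1.5806575876917324
```

View pics/w7.png

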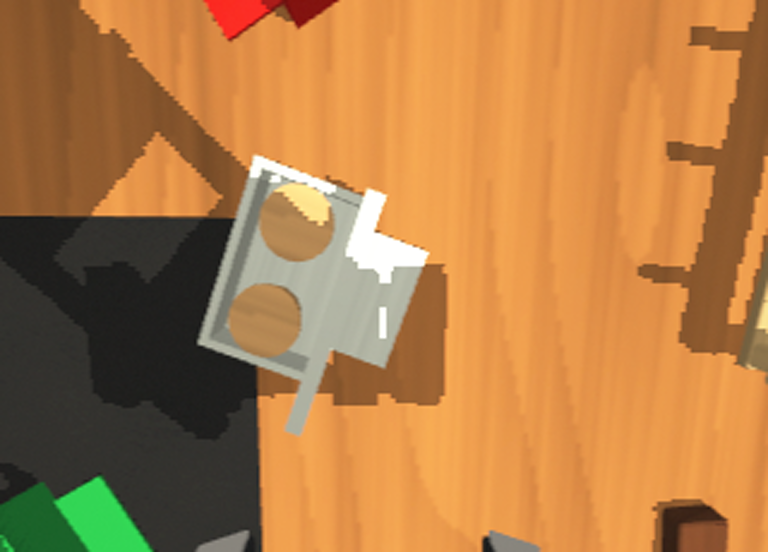

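Crop w7: holder A (two spools, plain aluminium) has its plate's top edge running from about (376,193) to (294,433), with its tongue to the right at (405,305).

```bash
python3 - <<'E'
from h import *
w=dict(np.load("w7.npz"))
f=lambda p,z:atz(w,np.array([100+p[0]/2.4,p[1]/2.4]),z)
a=f((376.5,193),132);b=f((294,433),132);d=a-b;print(a,b,np.linalg.norm(d),(a+b)/2,"holder yaw",-np.degrees(np.arctan2(d[0],d[1])))
c=f((428,253),5);e=f((387,366),5);print("tongue",c,e,np.linalg.norm(c-e),(c+e)/2)
E
```

```text
[ 429.17975731 -268.52230641  132.        ] [ 401.82795786 -347.35425493  132.        ] 83.4421778298168 [ 415.50385758 -307.93828067  132.        ] holder yaw -19.134901562932974
tongue [ 455.76823801 -290.80273117    5.        ] [ 437.00115983 -345.87343188    5.        ] 58.18062649742565 [ 446.38469892 -318.33808152    5.        ]
```

```bash
python3 - <<'E'
from h import *
mv(415.5,-308,117,71)
E
```

```text
row [ 52.1 -10.3 113.5  19.6] q6 now -0.78
```

Request:
arm_command --pt "0.6 52 -10.3 0 9" --pt "0.6 52 -10.3 20 19.5" --pt "0.6 52 -10.3 40 19.5" --pt "0.6 52 -10.3 70 19.5" --pt "0.6 52 -10.3 100 19.5" --pt "0.6 52 -10.3 113 19.5" --pt "0.6 52 -10.3 113 19.5"

```text
clock: 38.65
eef_pos: [415.2, -308.6, 116.9]
eef_rot: [-3.141, -0.0, 1.239]
wrist_force: [-0.2, -0.7, 0.3]
finger_gap: 56.4
finger_force: 0.0
```

Request:
arm_command --pt "0 0 0 0 0" --pt "0 0 0 0 0" --pt "0 0 0 0 0" --pt "0 0 0 0 0" --pt "0 0 0 0 0" --pt "0 0 0 0 0" --pt "0 0 0 0 0" --force 40

```text
clock: 39.52
eef_pos: [414.9, -308.9, 116.6]
eef_rot: [-3.141, -0.0, 1.239]
wrist_force: [-0.9, -0.1, -3.1]
finger_gap: 5.4
finger_force: 40.0
```

```bash
python3 - <<'E'
from h import *
mv(549.7-.1,-277.7-1,157,84.3)
E
```

```text
row [ 72.4 117.5 -40.4 -13.3] q6 now -0.38
```

Request:
arm_command --pt "0 0 0 -20 0" --pt "0 0 0 -40 0" --pt "0 20 30 -40 -5" --pt "0 40 60 -40 -10" --pt "0 60 90 -40 -13.3" --pt "0 72.4 117.5 -40 -13.3" --pt "0 72.4 117.5 -40 -13.3" --pt "0 72.4 117.5 -40 -13.3" --pt "0 72.4 117.5 -40 -13.3"

```text
clock: 40.65
eef_pos: [549.1, -279.1, 156.9]
eef_rot: [-3.141, -0.0, 1.47]
wrist_force: [-0.4, -0.4, -2.6]
finger_gap: 5.9
finger_force: 40.0
```

```bash
python3 - <<'E'
from h import *
w=imaging.camera("wrist");np.savez("w8.npz",**{k:w[k] for k in("img","mtx","view")})
save(w,"w8.png",s=1.5)
print(monitor.read_state()["eef_pos"],monitor.read_state()["eef_rot"][2])
E
```

```text
[ 549.15605813 -279.12078682  157.03041404] 1.470256978167795
```

View pics/w8.png

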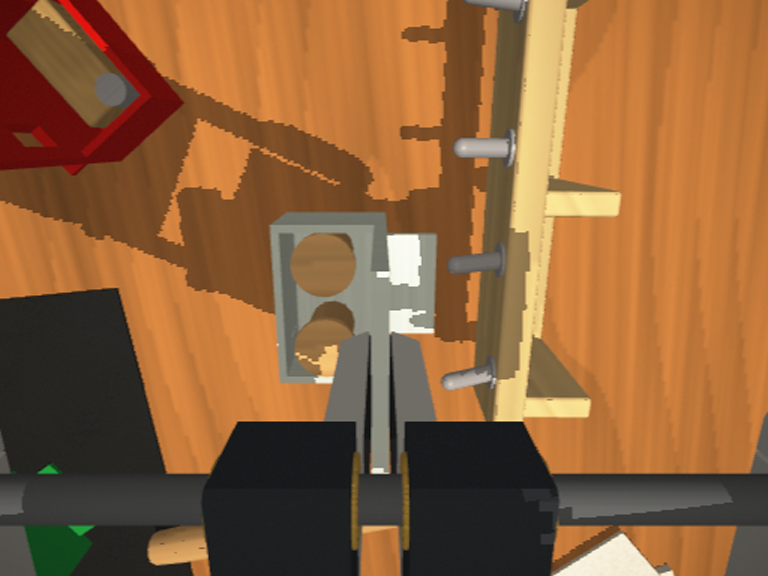

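Wrist view w8 (1.5x): the held plate is in line with the board. The pair1 pins show tips at (450,264) and (446,383), with roots at (504,262) and (493,371). The next pin has its tip at (457,147) and its root at (512,148).

```bash
python3 - <<'E'
from h import *
w=dict(np.load("w8.npz"))
f=lambda p,z:atz(w,np.array(p)/1.5,z)
for t,r in(((457,147),(512,148)),((450,264),(504,262)),((446,383),(493,371))):print(np.round(f(t,112),1),np.round(f(r,102),1))
print("board face top edge",[np.round(f(p,112),1) for p in((525,0),(494,418))])
a=f((387,213),132+40);print("plate +y top corner",a)
E
```

```text
[ 589.2 -203.4  112. ] [ 614.1 -206.4  102. ]
[ 583.4 -252.2  112. ] [ 609.3 -256.4  102. ]
[ 578.2 -309.5  112. ] [ 602.4 -310.7  102. ]
board face top edge [array([ 617.7, -152.6,  112. ]), array([ 599.9, -330.3,  112. ])]
plate +y top corner [ 558.20247099 -218.82383177  172.        ]
```

```bash
python3 - <<'E'
from h import *
w=dict(np.load("w8.npz"))
f=lambda p,z:atz(w,np.array(p)/1.5,z)
print(f((381,272),172),f((387,213),40), proj(w,[[553.3,-237,172]])*1.5)
E
python3 - <<'E'
import cv2
im=cv2.imread('pics/w8.png');cv2.imwrite('pics/w8c.png',cv2.resize(im[190:400,250:530],None,fx=2.5,fy=2.5,interpolation=cv2.INTER_CUBIC))
E
```

```text
[ 554.60348569 -236.86519153  172.        ] [ 558.28357801 -237.59772105   40.        ] [[376.86639798 272.82077426]]
```

View pics/w8c.png

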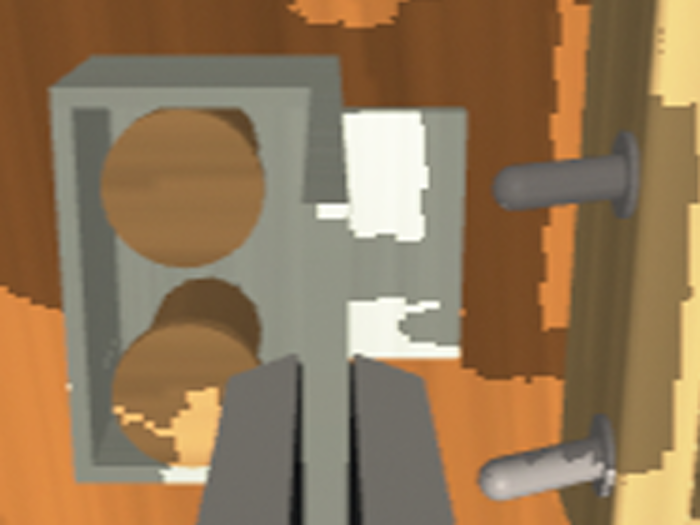

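The plate's end (y≈-237) agrees with the TCP being at the plate middle. I'll shift +1 along the board and insert, following the pin slope.

Request:
arm_command --pt "0 1 10 0 0" --pt "0 1 20 0 0" --pt "0 1 28 0 0" --pt "0 1 32 1 0" --pt "0 1 36 3 0" --pt "0 1 40 5 0" --pt "0 1 44 7 0" --pt "0 1 47 8 0" --pt "0 1 50 9 0" --pt "0 1 50 9 0"

```text
clock: 41.95
eef_pos: [599.7, -282.8, 147.7]
eef_rot: [-3.142, -0.0, 1.471]
wrist_force: [0.5, 0.1, -3.4]
finger_gap: 5.8
finger_force: 40.0
```

Request:
arm_command --pt "0 0 1 1 0" --pt "0 0 2 2 0" --pt "0 0 3 3 0" --pt "0 0 4 4 0" --pt "0 0 4 4 0"

```text
clock: 42.58
eef_pos: [601.1, -283.4, 143.8]
eef_rot: [-3.135, -0.001, 1.47]
wrist_force: [-20.2, 3.4, 6.9]
finger_gap: 5.6
finger_force: 40.0
```

Request:
arm_command --pt "0 0 -1.5 0 0" --pt "0 0 -1.5 1 0" --pt "0 0 -1.5 2 0" --pt "0 0 -1.5 2 0"

```text
clock: 43.08
eef_pos: [600.8, -283.3, 141.7]
eef_rot: [-3.138, -0.0, 1.47]
wrist_force: [-10.6, 0.9, 1.1]
finger_gap: 5.9
finger_force: 40.0
```

Request:
arm_command --pt "0.3 0 0 0 0" --pt "0.3 0 0 0 0" --pt "0.3 0 0 0 0" --pt "0.3 0 0 -30 0" --pt "0.3 0 0 -70 0" --pt "0.3 -60 -30 -90 0" --pt "0.3 -90 -30 -90 0" --pt "0.3 -90 -30 -90 0" --pt "0.3 -90 -30 -90 0"

```text
clock: 44.2
eef_pos: [563.5, -369.0, 231.5]
eef_rot: [-3.141, -0.0, 1.471]
wrist_force: [1.0, -0.1, -0.4]
finger_gap: 28.1
finger_force: 0.0
```

```bash
python3 - <<'E'
from h import *
w=imaging.camera("wrist");np.savez("w9.npz",**{k:w[k] for k in("img","mtx","view")})
s=imaging.camera("side");c=imaging.camera("scene")
A=cv2.resize(w["img"][0:230,130:430],(600,460));B=cv2.resize(s["img"][100:215,180:255],(300,460));
C=cv2.resize(c["img"][110:290,110:360],(600,432))
cv2.imwrite("pics/w9.png",np.hstack([A[:,:480],B])[...,::-1]);cv2.imwrite("pics/c9.png",C[...,::-1])
print(monitor.read_state()["eef_pos"])
for cc in(s,c):print([(np.round(d["rect"]).tolist(),round(d["p"],2)) for d in find_in(cc,"h1")[:6]])
E
```

```text
[ 563.72570739 -368.54438638  231.7397723 ]
[([278.0, 220.0, 22.0, 39.0], 0.82), ([306.0, 288.0, 37.0, 57.0], 0.71), ([249.0, 148.0, 20.0, 41.0], 0.64), ([233.0, 266.0, 20.0, 22.0], 0.57), ([294.0, 187.0, 25.0, 48.0], 0.56)]
[([239.0, 156.0, 36.0, 52.0], 0.96), ([289.0, 176.0, 35.0, 44.0], 0.9), ([151.0, 112.0, 35.0, 43.0], 0.73), ([369.0, 146.0, 36.0, 53.0], 0.63), ([174.0, 207.0, 52.0, 46.0], 0.61)]
```

View pics/w9.png

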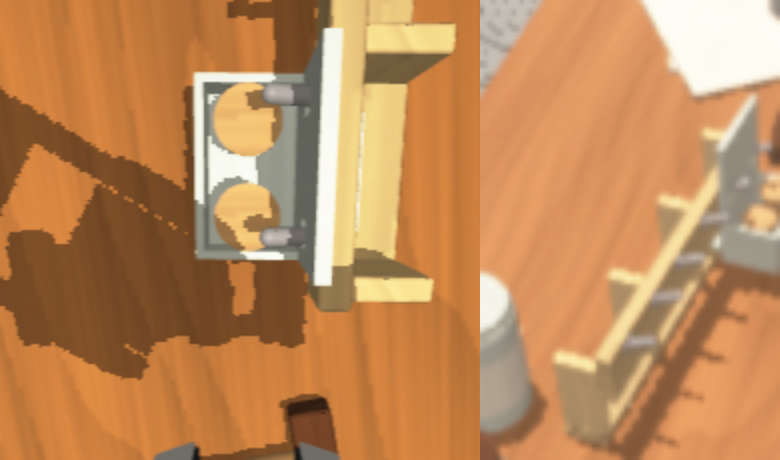

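Composite w9: holder A hangs on the rightmost pair, both pins come through its slots, and the plate lies flat along the board (plate at (328,160)). Now holder B. I'll localise it by fitting a silhouette model.

```bash
python3 - <<'E'
from h import *
mv(440,-60,235,90)
E
```

```text
row [ 295.1 -153.5   -3.1   -5.7] q6 now -0.54
```

Request:
arm_command --pt "0.6 295 -153 -3 -6" --pt "0.6 295 -153 -3 -6" --pt "0.6 295 -153 -3 -6" --pt "0.6 295 -153 -3 -6" --pt "0.6 295 -153 -3 -6" --pt "0.6 295 -153 -3 -6" --pt "0.6 295 -153 -3 -6" --pt "0.6 295 -153 -3 -6" --pt "0.6 295 -153 -3 -6"

```text
clock: 45.58
eef_pos: [440.7, -61.8, 234.6]
eef_rot: [-3.141, -0.0, 1.574]
wrist_force: [0.5, -0.3, -0.2]
finger_gap: 56.5
finger_force: 0.0
```

```bash
cat > fit.py <<'E'
from h import *
from scipy.optimize import minimize
BOX=[(-3,3,-42,42,0,132),(-53,-3,-42,42,0,45),(3,32,-30,30,0,5)]
def sil(c,x,y,a,z=0):
    m=np.zeros((384,512),np.uint8);R=np.array([[np.cos(a),-np.sin(a)],[np.sin(a),np.cos(a)]])
    for b in BOX:
        P=np.array([[b[i],b[2+j],b[4+k]] for i in(0,1) for j in(0,1) for k in(0,1)],float);P[:,:2]=P[:,:2]@R.T+[x,y];P[:,2]+=z
        cv2.fillConvexPoly(m,cv2.convexHull(np.round(proj(c,P)*16).astype(np.int32)),1,shift=4)
    return m.astype(bool)
def region(c,g):
    best=None
    for d in trace(c,"h1"):
        i=(d["region"]&g).sum()/max(1,(d["region"]|g).sum())
        if best is None or i>best[0]:best=(i,d["region"])
    return best
def fit(views,x0,z=0):
    def cost(q):
        t=0
        for c,r in views:
            s=sil(c,q[0],q[1],q[2]/50,z);t+=1-(s&r).sum()/(s|r).sum()
        return t
    q=np.array([x0[0],x0[1],x0[2]*50.])
    for st in(12,4,1.5):
        q=minimize(cost,q,method="Nelder-Mead",options=dict(initial_simplex=np.vstack([q]+[q+st*e for e in np.eye(3)]),xatol=.05,fatol=1e-4)).x
    return q[0],q[1],q[2]/50,cost(q)/len(views)
E
python3 - <<'E'
from fit import *
st=monitor.read_state();print(st["eef_pos"],st["eef_rot"][2])
V=[]
for n in("wrist","scene","side"):
    c=imaging.camera(n);i,r=region(c,sil(c,420,2,.0));print(n,i,r.sum());V.append((c,r))
np.savez("wb.npz",**{k:V[0][0][k] for k in("img","mtx","view")})
for sub in(V,V[:1],V[1:]):
    f=fit(sub,(418,2,0.));print(np.round(f,3),"yaw deg",np.degrees(f[2]))
E
```

```text
[440.71482152 -61.79872013 234.58259621] 1.5743454662998189
wrist 0.7058249721293199 5976
scene 0.8125 1175
side 0.0006035003017501509 827
[ 4.26523e+02 -2.13300e+00  2.08000e-01  3.63000e-01] yaw deg 11.889874600968097
[ 4.26878e+02 -2.09800e+00  2.01000e-01  2.80000e-02] yaw deg 11.52159525481679
[ 4.25602e+02 -3.10600e+00  1.75000e-01  5.16000e-01] yaw deg 9.99904282165347
```

```bash
python3 - <<'E'
from h import *
mv(426.9,-2.1,117,101.5)
E
```

```text
row [ 59.  -13.3 117.8 -11.2] q6 now -0.22
```

Request:
arm_command --pt "0.6 59 -13.3 0 -6" --pt "0.6 59 -13.3 20 -11.2" --pt "0.6 59 -13.3 50 -11.2" --pt "0.6 59 -13.3 80 -11.2" --pt "0.6 59 -13.3 105 -11.2" --pt "0.6 59 -13.3 117.5 -11.2" --pt "0.6 59 -13.3 117.5 -11.2"

```text
clock: 46.75
eef_pos: [426.7, -1.9, 117.2]
eef_rot: [-3.141, -0.0, 1.771]
wrist_force: [-0.5, 0.1, 1.1]
finger_gap: 56.3
finger_force: 0.0
```

Request:
arm_command --pt "0 0 0 0 0" --pt "0 0 0 0 0" --pt "0 0 0 0 0" --pt "0 0 0 0 0" --pt "0 0 0 0 0" --pt "0 0 0 0 0" --pt "0 0 0 0 0" --force 40

```text
clock: 47.62
eef_pos: [426.7, -1.9, 117.2]
eef_rot: [-3.141, -0.0, 1.771]
wrist_force: [-0.1, -0.4, -1.0]
finger_gap: 5.4
finger_force: 40.0
```

```bash
python3 - <<'E'
from h import *
mv(570.2,-69.2,157.5,84.25)
E
```

```text
row [-94.5 127.3 -40.3  17.2] q6 now -0.29
```

Request:
arm_command --pt "0 0 0 -20 0" --pt "0 0 0 -40 0" --pt "0 -20 30 -40 6" --pt "0 -45 60 -40 12" --pt "0 -70 95 -40 17.2" --pt "0 -94.5 127.3 -40.3 17.2" --pt "0 -94.5 127.3 -40.3 17.2" --pt "0 -94.5 127.3 -40.3 17.2" --pt "0 -94.5 127.3 -40.3 17.2"

```text
clock: 48.75
eef_pos: [569.8, -68.8, 157.8]
eef_rot: [-3.141, -0.0, 1.471]
wrist_force: [0.8, -0.1, -3.6]
finger_gap: 5.8
finger_force: 40.0
```

```bash
python3 - <<'E'
from fit import *
st=monitor.read_state();print(st["eef_pos"],st["eef_rot"][2])
w=imaging.camera("wrist");np.savez("w10.npz",**{k:w[k] for k in("img","mtx","view")})
u=np.array([.995,-.1005]);v=np.array([.1005,.995]);R=np.array([627,-74.7])
P=[np.r_[R+28*s*v-26*u*k,102+10*k] for k in(0,1) for s in(1,-1)];pp=proj(w,P);T=st["eef_pos"]
e=np.r_[T[:2]+42*v,T[2]+14.8];q=proj(w,[e])[0]
im=w["img"].copy()
for a in pp:cv2.circle(im,tuple(np.round(a).astype(int)),2,(255,0,0),-1)
cv2.circle(im,tuple(np.round(q).astype(int)),2,(0,255,0),-1)
print(np.round(pp),q)
cv2.imwrite("pics/w10.png",cv2.resize(im[90:290,180:400,::-1],None,fx=3,fy=3,interpolation=cv2.INTER_CUBIC))
E
```

```text
[569.77573291 -68.76038622 157.75094111] 1.471397727666767
[[336. 176.]
 [330. 249.]
 [300. 179.]
 [296. 256.]] [251.40661666 182.31472868]
```

View pics/w10.png

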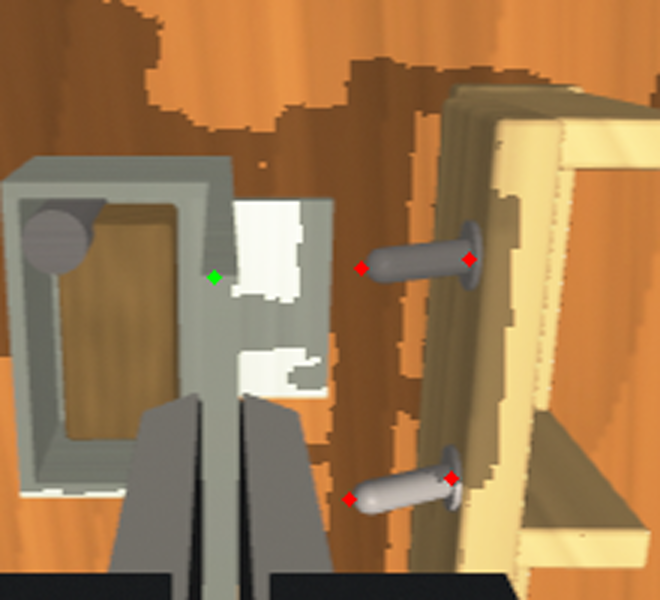

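The overlay matches: the predicted pin tips and roots sit on the leftmost pair's pins at (362,268), (469,260), (349,499) and (452,478), and the plate's end is at (214,277) as expected. Inserting as I did for A.

Request:
arm_command --pt "0 0 10 0 0" --pt "0 0 20 0 0" --pt "0 0 28 0 0" --pt "0 0 32 1 0" --pt "0 0 36 3 0" --pt "0 0 40 5 0" --pt "0 0 44 7 0" --pt "0 0 47 8 0" --pt "0 0 50 9 0" --pt "0 0 50 9 0"

```text
clock: 50.05
eef_pos: [620.2, -74.2, 148.6]
eef_rot: [-3.142, 0.0, 1.471]
wrist_force: [0.2, -0.2, -3.7]
finger_gap: 5.2
finger_force: 40.0
```

Request:
arm_command --pt "0 0 1 1 0" --pt "0 0 2 2.5 0" --pt "0 0 3 4 0" --pt "0 0 3 5.5 0" --pt "0 0 3 6.5 0" --pt "0 0 3 6.5 0"

```text
clock: 50.8
eef_pos: [623.2, -74.5, 142.3]
eef_rot: [3.141, -0.0, 1.471]
wrist_force: [0.8, -0.3, -2.3]
finger_gap: 5.8
finger_force: 40.0
```

Request:
arm_command --pt "0 0 1 0 0" --pt "0 0 2 0.3 0" --pt "0 0 2 0.5 0" --pt "0 0 2 0.5 0"

```text
clock: 51.3
eef_pos: [623.9, -74.6, 141.8]
eef_rot: [-3.138, -0.0, 1.471]
wrist_force: [-12.2, 1.8, 5.1]
finger_gap: 5.6
finger_force: 40.1
```

Contact with the board and weight on the pins. Releasing and backing off.

Request:
arm_command --pt "0.3 0 0 0 0" --pt "0.3 0 0 0 0" --pt "0.3 0 0 0 0" --pt "0.3 0 0 -30 0" --pt "0.3 0 0 -70 0" --pt "0.3 -60 -30 -90 0" --pt "0.3 -90 -30 -90 0" --pt "0.3 -90 -30 -90 0" --pt "0.3 -90 -30 -90 0"

```text
clock: 52.42
eef_pos: [586.4, -160.7, 231.4]
eef_rot: [-3.141, -0.0, 1.471]
wrist_force: [-0.8, 0.2, -0.5]
finger_gap: 28.2
finger_force: 0.0
```

```bash
cat > chk.py <<'E'
from fit import *
import sys
def chk(w,x,y,n):
    g=sil(w,x,y,np.radians(-5.77),25);i,r=region(w,g);print(n,"iou at expected",round(float(i),3));f=fit([(w,r)],(x,y,-.1),25);print("fit",np.round(f,2),np.degrees(f[2]))
E
python3 - <<'E'
from chk import *
w=imaging.camera("wrist");np.savez("w11.npz",**{k:w[k] for k in("img","mtx","view")})
chk(w,623.5,-74.5,"B")
a=dict(np.load("w9.npz"));print(monitor.read_state()["eef_pos"])
# overlay-free check of the top edge: bright plate end points B vs A
for d,(x,y),n in((w,(623.5,-74.5),"B"),(a,(601,-283.3),"A")):
    u=np.array([.995,-.1005]);v=np.array([.1005,.995])
    g=cv2.cvtColor(d["img"],cv2.COLOR_RGB2HSV)[...,1].astype(int)
    for s in(-30,0,30):
        us=np.arange(-14,15,1.);print(n,s,[int(g[int(round(q[1])),int(round(q[0]))]) if 0<=q[1]<384 and 0<=q[0]<512 else -1 for q in proj(d,[np.r_[np.array([x,y])+s*v+k*u,157] for k in us])])
sc=imaging.camera("scene");print([(np.round(d["rect"]).tolist(),round(d["p"],2)) for d in find_in(sc,"h1")[:7]])
for t in("tin","jar","mallet","mug","collar_top"):print(t,[(np.round(d["rect"]).tolist(),round(d["p"],2)) for d in find_in(sc,t)[:2]])
E
```

```text
B iou at expected 0.0
fit [ 6.235e+02 -7.450e+01 -1.000e-01  1.000e+00] -5.729577951308233
[ 586.52738252 -160.22807151  231.33325788]
B -30 [26, 24, 26, 24, 22, 23, 26, 21, 23, 26, 24, 25, 8, 9, 9, 9, 9, 26, 92, 111, 112, 112, 115, 114, 116, 123, 121, 120, 122]
B 0 [23, 21, 23, 25, 26, 24, 23, 24, 26, 24, 24, 24, 14, 8, 8, 8, 8, 9, 92, 113, 113, 112, 115, 113, 114, 68, 49, 112, 112]
B 30 [172, 172, 177, 175, 175, 175, 24, 24, 26, 24, 24, 24, 15, 11, 11, 11, 11, 10, 78, 115, 115, 114, 116, 116, 117, 122, 119, 119, 119]
A -30 [24, 24, 25, 22, 22, 26, 23, 23, 26, 23, 25, 14, 7, 8, 7, 7, 12, 50, 113, 113, 112, 111, 111, 111, 122, 122, 122, 121, 121]
A 0 [23, 23, 23, 23, 23, 23, 23, 21, 23, 23, 26, 23, 7, 7, 7, 7, 12, 50, 113, 113, 114, 113, 112, 111, 115, 58, 110, 110, 111]
A 30 [130, 128, 125, 129, 125, 45, 24, 26, 24, 24, 24, 25, 9, 10, 10, 9, 9, 54, 113, 115, 117, 117, 116, 118, 120, 119, 121, 120, 118]
[([145.0, 113.0, 35.0, 47.0], 0.91), ([173.0, 209.0, 50.0, 44.0], 0.88), ([253.0, 231.0, 37.0, 45.0], 0.85), ([379.0, 196.0, 21.0, 22.0], 0.65), ([241.0, 157.0, 34.0, 48.0], 0.64), ([370.0, 146.0, 34.0, 54.0], 0.64)]
tin [([300.0, 290.0, 32.0, 35.0], 0.63), ([254.0, 290.0, 39.0, 45.0], 0.62)]
jar [([300.0, 291.0, 29.0, 36.0], 0.75)]
mallet [([115.0, 179.0, 45.0, 80.0], 0.65)]
mug [([370.0, 297.0, 50.0, 47.0], 0.78)]
collar_top [([208.0, 232.0, 139.0, 70.0], 0.63), ([380.0, 195.0, 24.0, 20.0], 0.54)]
```

```bash
python3 - <<'E'
from h import *
print(job.sign_off())
E
```

```text
the job is handed in; nothing more can be done
None
```

The job is handed in at 52 s: the collar top is level with the gauge plate to about 0.1 mm by touch, the knob was released first and clicked back in after, both aluminium holders present hang flat on the rightmost and leftmost pairs, and the look-alikes and bystanders were left alone.

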